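# Set a spit fork on the flat of its rod

### The arm

A 6-joint arm with a two-finger parallel gripper is mounted at the origin on a cart in front of the work surface, level with it; the furniture and walls round the work are solid. World frame = base frame: x ahead of the robot, y to its left, z up, the work surface at z = 0. Lengths are in mm, angles in degrees, forces in N, time in s.
With the tool pointing down it reaches from about 300 to 850 mm from the base axis. Payload 4.2 kg.
Tool frame: the origin (TCP) lies midway between the tips of the shut fingers; the grasp point (between the pads) lies 19 mm behind it (pinch_z is the distance from the TCP to the grasp point, in mm); z points along the fingers, y is the line along which they close (so a half turn about z gives the same grasp; the last joint's range is limited). The gripper opens to 91 mm and grips with 3 to 60 N. Pads are 32 mm wide; open, the fingers measure 118 mm over their backs; the gripper's body (76 mm by 178 mm) begins 60 mm behind the grasp point.
Start: joints at [-74.141, 18.312, 89.639, -0, 72.044, -1.146], TCP at [168.168, -549.875, 213.976] pointing down, gripper open.
Joint ranges: [-177.97, 177.97], [-48.28, 115.42], [12.27, 149.76], [-77.06, 257.06], [2.81, 150.46], [-146.56, 146.56]. Speed limits (degrees/s): [147.25, 147.25, 180, 180, 180, 180].

### API

Orientations are given as [roll, pitch, yaw] about the fixed x, y, z axes, in that order (R = Rz(yaw) Ry(pitch) Rx(roll)).
In Python, from workcell import * gives the robot as it stands.
- The arm moves only by the tool step_arm, never from a script. Its argument "steps" is a list of rows, each a list of 7 numbers: the turn, a rotation vector about the tool's x, y, z in degrees, then the shift along the tool's x, y, z in mm, then the opening, from 0 (shut) to 1 (fully open). In form: [[rx, ry, rz, x, y, z, hand], ...]. A call has exactly 8 rows; each row shifts and turns the commanded pose from where the row before left it, along the tool's axes as they then stand; what a row does not reach is not made up. A row lasts 1/8 s, in which the tool goes at most 62.5 mm and 10.7 degrees, less where a joint would pass 70% of its speed; a pose out of reach is approached as far as the arm can. A call is refused whole if a number of a shift passes 62.5 or a number of a turn 10.7, either way. A call with a gripper value outside its range is refused whole. The fingers move at their own pace and stop on an object; "force" is the grip in N (left out, the last holds). Time passes only in rows, so rows that do not move let the fingers close, or fill a call up. It gives the time, the measured TCP pose, the force, the opening and the grip force at its end, in the units of the state.
- state(): the state, without advancing time (a new reading comes with each control period).
- grab_frame(name): name is "side" or "top" or "wrist"; returns a dict with "image" (400x640x3 uint8, blue, green, red), "fovy" (degrees; the focal length in pixels is half the picture's height over the tangent of half this angle, whatever the lens; pixels are square), "cx", "cy" (the principal point, pixels), "dist" ([k1, k2, p1, p2, k3] as OpenCV has them; the pictures are not rectified), "origin" and "rotation" of the camera in the world; the wrist camera has in their place "tool_from_camera" (4x4, takes a point from camera to tool coordinates, whose origin is the TCP and whose axes are the flange's). Camera axes: x right, y down, z forward; pixel columns grow to the right and rows downward; lengths in mm; the calibration is good to about 2 mm. A picture is of the moment at which its call begins: read the wrist's pose just before it. There is no depth.
- job_done(): hands the job in; it is judged then, once.
The state is a dict: "time_s": time; "qpos": joint angles; "qvel": joint speeds; "effort": joint torques, N m; "ee_pos": TCP position; "ee_rot": TCP orientation; "force": force on the tool from outside, world axes, zero at the start; "torque": the same for the moment, N m; "gripper_width": finger opening in mm; "gripper_force": force on a finger pad.
Only numpy, scipy, OpenCV 4.12 (cv2) and the standard library are available. Lean on these libraries where they do the work, as an engineer would, in place of code of your own. Each camera call takes 0.05 s, during which the arm holds its last target. There are 200 camera calls.

### The job

The fork on the roasting spit has come loose. Turn its collar round the rod until the sprung nose of its thumbscrew drops into the milled flat, then turn the thumbscrew clockwise until it is properly finger-tight on that flat. Do it by feel, without forcing the screw or the collar, let go, and leave the things standing round the stand where they are.

Things in the scene. Friction and masses are not known exactly. Their poses are not given: they have to be found in the camera images.
- spit_stand: Fixed stand: wooden foot 230 x 100 x 16 mm, two steel uprights (52 mm wide, up to 130 mm high) 190 mm apart that carry the spit rod. Origin under the centre of the foot, x along the rod (roughly away from the robot), y to its left, z up.
- spit_rod: Thick steel rod, 36 mm diameter, 255 mm long, level along x; does not turn. Origin on its axis inside the collar, 115 mm above the worktop. A flat is milled in it under the collar and 18 mm beyond each side: 54 x 10 mm, 12.5 mm from the axis, with 4.8 mm shoulders. Where the flat faces is not reported and varies: up to 0.75 rad left or right of straight up. These axes do not turn with it.
- fork: Dark steel collar (52 mm diameter, 18 mm wide) on the rod, with two prongs 75 mm along +x, 37 mm either side. Turns about x with slight friction, cannot slide, stays where left; stops 1.35 rad either side of up. Origin on the rod's axis; z points out along the thumbscrew, x along the rod. At the start z leans 1.0 to 1.25 rad to the stand's left (+y): turn it up and rightwards to meet the flat.
- knob (a point): Centre of the thumbscrew's black ribbed round knob: 25 mm diameter, 16 mm tall, 55 mm from the rod's axis along the fork's z. It is captive: it stays at that distance as it turns, only the nose moves in. Below it the boss (16 mm diameter) reaches 42 mm and the collar 26 mm from the rod's axis.
- thumbscrew (a joint): Turn of the knob, rad; grows clockwise seen from outside (looking along the fork's -z); 0 to 0.15 at the start; 1 rad moves the nose in 3.5 mm. Running torque about 0.14 N m. It goes tight at about 1.8 rad on the flat, but at about 0.25 rad on the round; from there the torque rises by 0.0035 N m per newton on the nose (about 90 N per rad). Finger-tight: 25 to 60 N on the nose. Stays where left.
- garlic: A loose garlic bulb, 61 x 60 x 59 mm, near the stand; bystander.
- salt_mill: A loose small salt mill, 44 mm diameter, 90 mm tall, near the stand; bystander.
- flat_tin: A loose low tin, 86 mm diameter, 40 mm tall, near the stand; bystander.
- small_pot: A loose small round pot with lid, 63 mm diameter, 34 mm tall, near the stand; bystander.
- nose_hole (a point): Hole in the collar, 18.5 mm from the rod's axis, where the thumbscrew's sprung nose (6 mm across, 5 to 17 N) comes out. It rides on the round of the rod and drops 5 mm into the flat; then the shoulders stop the collar, with about 0.15 rad of play either side of the flat's middle. At the knob: 1 to 3 N on the round, 5 N and more against a shoulder; 20 N there is forcing it.

How it is judged (in metres and radians):
At the end, for the whole second after the job is handed in: The thumbscrew has been turned in beyond 1.6 rad (only possible with its nose on the flat), presses on the rod with more than 20 N after it has been let go, and the fork is at rest (value of joint thumbscrew above 1.6 rad and contact force between fork and spit_rod above 20 N and angular speed of fork below 0.05 rad/s); the robot touches nothing.
It fails at once if the screw or collar was forced: the fork pressed on the rod with more than 90 N (contact force between fork and spit_rod above 90 N).
It fails at once if a bystander was pushed more than 30 mm (distance of any of garlic, salt_mill, flat_tin, small_pot from where it was at the start of the episode above 0.03 m).
It also fails if it takes over 64 s, if anything falls off the work surface, if the arm or the gripper's body presses on something with over 40 N, if the wrist force passes 120 N, or if a joint passes its speed limit or range.

## Working session

There is one attempt and no reset: what is moved stays moved. The work goes in short steps, Python scripts to look and compute and a tool call to move; the robot and the scene stay as the last step left them, time stands still between calls to the robot, and variables do not carry over. Pictures are saved under pics/ and viewed, at most 10 in all, crops included, and the job is handed in when it is done.

Besides the shell and the picture viewer there is one more tool, called after ">>>" as a command line: name --pt "numbers of a row" for each row, then --argument value for the rest. step_arm: Moves the arm, as the interface text tells. Its arguments: {"type":"object","properties":{"steps":{"type":"array","items":{"type":"array","items":{"type":"number"}}},"force":{"type":"number"}},"required":["steps"]}

```bash
mkdir -p pics; ls; cat > h.py <<'E'
from workcell import *
import numpy as np, cv2
from scipy.spatial.transform import Rotation as R
def K(f):
    h=f["image"].shape[0]; fl=h/2/np.tan(np.radians(f["fovy"])/2)
    return np.array([[fl,0,f["cx"]],[0,fl,f["cy"]],[0,0,1.]])
def cam(f):
    return np.array(f["rotation"],float).reshape(3,3),np.array(f["origin"],float)
def proj(f,P):
    Rc,o=cam(f); P=(np.atleast_2d(P)-o)@Rc
    return cv2.projectPoints(P.astype(float),np.zeros(3),np.zeros(3),K(f),np.array(f["dist"],float))[0][:,0]
def ray(f,px):
    Rc,o=cam(f); u=cv2.undistortPoints(np.array([[px]],float),K(f),np.array(f["dist"],float))[0,0]
    d=Rc@np.array([u[0],u[1],1]); return o,d/np.linalg.norm(d)
def tri(rs):
    A=sum(np.eye(3)-np.outer(d,d) for o,d in rs); b=sum((np.eye(3)-np.outer(d,d))@o for o,d in rs)
    return np.linalg.solve(A,b)
E
python3 - <<'E'
from h import *
import pickle
print(state())
fs={n:grab_frame(n) for n in("side","top")}
pickle.dump(fs,open("f0.pkl","wb"))
for n,f in fs.items():
    cv2.imwrite(f"pics/{n}0.png",f["image"]); print(n,f["fovy"],f["cx"],f["cy"],f["dist"],f["origin"],f["rotation"])
E
```

```text
pics
{'time_s': 0.0, 'qpos': array([-7.41398431e+01,  1.83513933e+01,  8.97081907e+01, -1.34206837e-03,
        7.20434821e+01, -1.14541816e+00]), 'qvel': array([-0.04830903, -0.08782586, -0.06232827,  0.00667859, -0.04273058,
       -0.02810326]), 'effort': array([ 1.43319270e-03, -4.12457013e+01, -2.31971669e+01,  7.28668389e-02,
        4.55861783e-02, -1.53628116e-04]), 'ee_pos': array([ 168.02345056, -549.35908262,  213.11067815]), 'ee_rot': array([-1.79896929e+02, -7.84592587e-04,  1.70059893e+01]), 'force': array([0.8187835 , 0.38226614, 0.61051357]), 'torque': array([-0.01146845, -0.00030488, -0.00173138]), 'gripper_force': 0.0, 'gripper_width': 91.24193448298071}
side 44.13093365207945 322.4188344829727 198.83203077069544 [-0.03124544  0.          0.          0.          0.        ] [ 188.89883833 1128.64119539  718.49473923] [-119.84530548   -0.96281874 -160.94288696]
top 42.58733018402697 320.8608741113292 202.81416198541874 [-0.09231209  0.          0.          0.          0.        ] [ 373.92636229  175.03452267 1239.84950771] [-171.30855545   -1.57450766  -89.83562661]
```

View pics/side0.png

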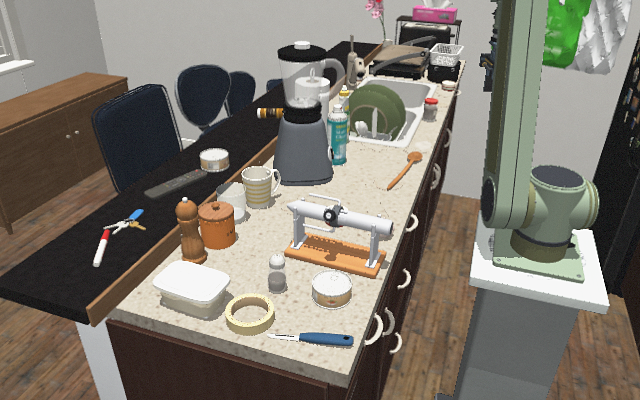

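View pics/top0.png

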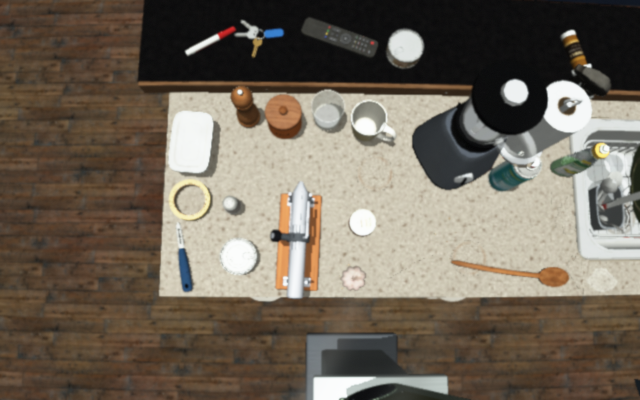

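The side view shows the stand at about (340,235) with the knob near (331,215). In the top view the stand is at about (299,242), with the knob leaning left at (277,236), and a tin, mill, pot and garlic around it. I'll enlarge both.

```bash
sed -i 's/return np.array(f\["rotation"\],float).reshape(3,3)/return R.from_euler("xyz",f["rotation"],degrees=True).as_matrix()/' h.py
python3 - <<'E'
from h import *
import pickle
fs=pickle.load(open("f0.pkl","rb"))
a=cv2.resize(fs["side"]["image"][185:280,275:405],None,fx=6,fy=6,interpolation=cv2.INTER_CUBIC)
b=cv2.resize(fs["top"]["image"][175:305,260:340],None,fx=4.4,fy=4.4,interpolation=cv2.INTER_CUBIC)
cv2.imwrite("pics/a.png",a);cv2.imwrite("pics/b.png",b)
E
```

```text
(no output)
```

View pics/a.png

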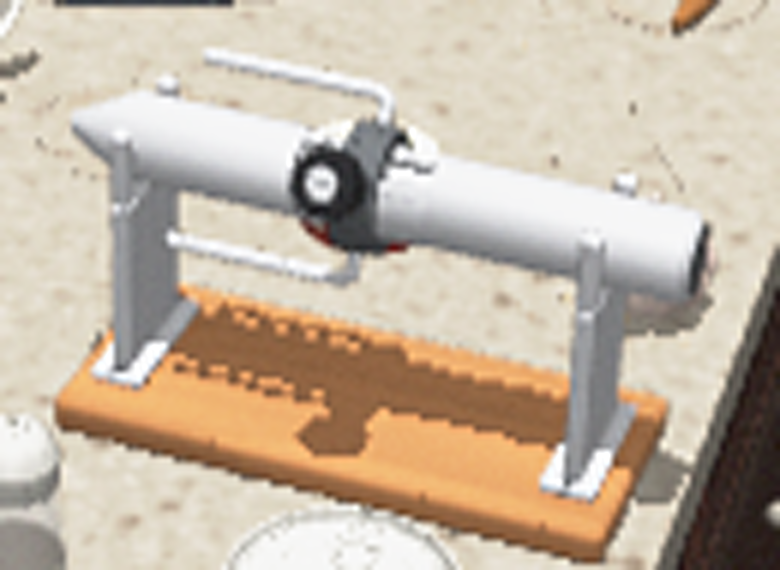

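View pics/b.png

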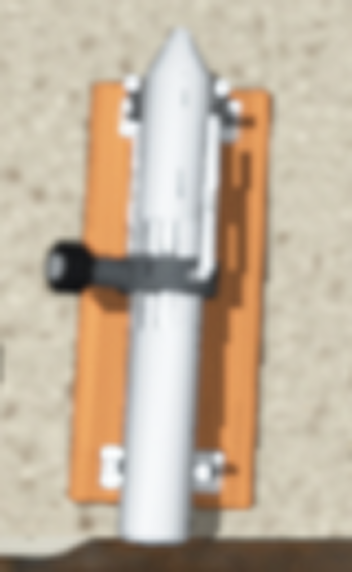

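Side crop: the knob's face is at crop (321,183) and the foot corners are clear. Top crop: the knob centre is at (68,267), with foot corners at (95,83), (271,90), (252,507) and (70,497). I'll fit the stand pose and fork angle to these.

```bash
cat > fit.py <<'E'
from h import *
import pickle
from scipy.optimize import least_squares
fs=pickle.load(open("f0.pkl","rb"))
t=lambda u,v:(260+(u+.5)/4.4-.5,175+(v+.5)/4.4-.5); s=lambda u,v:(275+(u+.5)/6-.5,185+(v+.5)/6-.5)
C=np.array([[115,50,16],[115,-50,16],[-115,-50,16],[-115,50,16.]])
def model(p):
    x,y,yaw,dx,a=p[:5]; Rz=R.from_euler("z",yaw).as_matrix(); o=np.array([x,y,0])
    k=lambda r:o+Rz@np.array([dx,r*np.sin(a),115+r*np.cos(a)])
    return C@Rz.T+o,k
T=np.array([t(95,83),t(271,90),t(252,507),t(70,497)]); S=np.array([s(57,403),s(185,288),s(668,397),s(603,535)])
kt=np.array(t(68,267)); ks=np.array(s(321,183))
def res(p):
    c,k=model(p)
    return np.concatenate([(proj(fs["top"],c)-T).ravel(),(proj(fs["side"],c)-S).ravel(),(proj(fs["top"],k(55))[0]-kt)*2,(proj(fs["side"],k(63))[0]-ks)*2])
r=least_squares(res,[400,220,0,0,1.1]); p=r.x
print(p,np.degrees(p[2])); print(r.fun.round(1)); c,k=model(p); print(k(55),k(0))
for n,f,pts in(("mill",fs["top"],(231,204)),("tin",fs["top"],(239,257)),("pot",fs["top"],(362,222)),("garlic",fs["top"],(353,278))):
    o,d=ray(f,pts); print(n,o-d*(o[2]-35)/d[2])
E
python3 fit.py
```

```text
[ 4.66047443e+02  1.95065030e+02 -5.07167881e-02  1.54673875e+00
  1.02970827e+00] -2.905857906825731
[-0.5 -0.   0.8  0.7 -0.1  2.1 -1.1  2.  -0.7 -0.9 -5.1 -2.7  0.9 -0.1
 -0.2  0.7  1.   0.7 -0.8  0.2]
[469.98211844 242.069182   143.32879096] [467.59219253 194.98661774 115.        ]
mill [553.92380115 355.53216644  35.        ]
tin [428.87151931 333.37705673  35.        ]
pot [512.97233221  44.7941542   35.        ]
garlic [381.32410326  66.91373463  35.        ]
```

```bash
cat > plan.py <<'E'
from h import *
STAND=dict(o=np.array([466.5,195.,115.]),yaw=-2.9)
def pose(a,r,spin=0,dx=0,dt=0):
    """tool pose leaning a rad, TCP at radius r; dx along rod; dt tangential toward left(+y)"""
    Rs=R.from_euler("z",STAND["yaw"],degrees=True)*R.from_euler("x",-a)
    return STAND["o"]+Rs.apply([dx,dt,r]), Rs*R.from_euler("x",180,degrees=True)*R.from_euler("z",180+spin,degrees=True)
def cur():
    s=state(); return np.array(s["ee_pos"]),R.from_euler("xyz",s["ee_rot"],degrees=True)
def rows(p0,R0,p1,R1,n,hand,rv=None):
    d=(R0.inv()*R1).as_rotvec() if rv is None else rv
    out=[]
    for i in range(n):
        Ra=R0*R.from_rotvec(d*i/n); sh=Ra.inv().apply((p1-p0)/n)
        out.append(list(np.degrees(d/n).round(2))+list(sh.round(1))+[hand])
    return out
E
sed -i 's/S=np.array(\[/S=np.array([/; s/(proj(fs\["side"\],c)-S)/(proj(fs["side"],c)-S)[[0,2,3]]/' fit.py; python3 fit.py
python3 - <<'E'
from plan import *
p,r=cur()
W=[(350,-250,330,80),(430,60,340,150)]
for x,y,z,yaw in W:
    r1=R.from_euler("xyz",[180,0,yaw],degrees=True); p1=np.array([x,y,z])
    for q in rows(p,r,p1,r1,8,0.34): print(q)
    print(); p,r=p1,r1
p1,r1=pose(0.6,170)
print(p1,r1.as_euler("xyz",degrees=True))
for q in rows(p,r,p1,r1,8,0.34): print(q)
E
```

```text
[ 4.67796572e+02  1.95142515e+02 -4.04093732e-02  3.00115605e-01
  1.02754366e+00] -2.3152865394951836
[-1.1 -0.6  0.3 -0.2  0.4  1.1 -0.7  1.5 -1.4 -0.7  0.1 -0.6 -0.6  0.3
  0.9  0.7 -0.7  0.2]
[469.99846875 242.17370625 143.43077114] [468.09644245 195.1303906  115.        ]
mill [553.92380115 355.53216644  35.        ]
tin [428.87151931 333.37705673  35.        ]
pot [512.97233221  44.7941542   35.        ]
garlic [381.32410326  66.91373463  35.        ]
[np.float64(-0.01), np.float64(-0.01), np.float64(-7.87), np.float64(32.7), np.float64(-29.2), np.float64(-14.6), 0.34]
[np.float64(-0.01), np.float64(-0.01), np.float64(-7.87), np.float64(36.4), np.float64(-24.4), np.float64(-14.6), 0.34]
[np.float64(-0.01), np.float64(-0.01), np.float64(-7.87), np.float64(39.4), np.float64(-19.2), np.float64(-14.6), 0.34]
[np.float64(-0.01), np.float64(-0.01), np.float64(-7.87), np.float64(41.6), np.float64(-13.6), np.float64(-14.6), 0.34]
[np.float64(-0.01), np.float64(-0.01), np.float64(-7.87), np.float64(43.1), np.float64(-7.8), np.float64(-14.6), 0.34]
[np.float64(-0.01), np.float64(-0.01), 
[... 1548 characters left out ...]
0.34]
[np.float64(4.22), np.float64(-1.02), np.float64(-3.28), np.float64(7.0), np.float64(29.8), np.float64(6.1), 0.34]
[np.float64(4.22), np.float64(-1.02), np.float64(-3.28), np.float64(5.3), np.float64(30.5), np.float64(3.7), 0.34]
[np.float64(4.22), np.float64(-1.02), np.float64(-3.28), np.float64(3.6), np.float64(30.9), np.float64(1.4), 0.34]
[np.float64(4.22), np.float64(-1.02), np.float64(-3.28), np.float64(1.8), np.float64(31.1), np.float64(-0.9), 0.34]
[np.float64(4.22), np.float64(-1.02), np.float64(-3.28), np.float64(-0.0), np.float64(31.0), np.float64(-3.2), 0.34]
[np.float64(4.22), np.float64(-1.02), np.float64(-3.28), np.float64(-1.8), np.float64(30.6), np.float64(-5.5), 0.34]
```

>>> step_arm --pt "0 0 -7.9 33 -29 -14.5 0.34" --pt "0 0 -7.9 36.5 -24.5 -14.5 0.34" --pt "0 0 -7.9 39.5 -19 -14.5 0.34" --pt "0 0 -7.9 41.5 -13.5 -14.5 0.34" --pt "0 0 -7.9 43 -8 -14.5 0.34" --pt "0 0 -7.9 44 -2 -14.5 0.34" --pt "0 0 -7.9 43.5 4 -14.5 0.34" --pt "0 0 -7.9 42.5 10 -14.5 0.34"

```text
time_s: 1.1
ee_pos: [349.8, -248.5, 330.1]
ee_rot: [-180.0, -0.0, 80.5]
force: [0.5, 0.1, 0.2]
gripper_width: 31.0
gripper_force: 0.0
```

>>> step_arm --pt "0 0 -8.75 40 3 -1 0.34" --pt "0 0 -8.75 39 9 -1 0.34" --pt "0 0 -8.75 37 15 -1 0.34" --pt "0 0 -8.75 34.5 20.5 -1 0.34" --pt "0 0 -8.75 31 25.5 -1 0.34" --pt "0 0 -8.75 26.5 30 -1 0.34" --pt "0 0 -8.75 22 33.5 -1 0.34" --pt "0 0 -8.75 16.5 36.5 -1 0.34"

```text
time_s: 2.1
ee_pos: [428.1, 62.0, 337.7]
ee_rot: [-180.0, -0.0, 150.5]
force: [0.6, -0.1, 0.0]
gripper_width: 31.1
gripper_force: 0.0
```

>>> step_arm --pt "4.2 -1 -3.3 10 27.5 10.5 0.34" --pt "4.2 -1 -3.3 8.5 29 8.5 0.34" --pt "4.2 -1 -3.3 7 30 6 0.34" --pt "4.2 -1 -3.3 5.5 30.5 4 0.34" --pt "4.2 -1 -3.3 3.5 31 1.5 0.34" --pt "4.2 -1 -3.3 2 31 -1 0.34" --pt "4.2 -1 -3.3 0 31 -3 0.34" --pt "4.2 -1 -3.3 -2 30.5 -5.5 0.34"

```text
time_s: 3.1
ee_pos: [468.5, 293.0, 252.2]
ee_rot: [-145.6, -0.2, 177.5]
force: [0.2, -0.0, -0.5]
gripper_width: 30.7
gripper_force: 0.0
```

```bash
python3 - <<'E'
from plan import *
import pickle
s=state(); print(s["time_s"],s["ee_pos"],s["ee_rot"],s["qpos"].round(1),s["force"],s["gripper_width"])
f=grab_frame("wrist"); cv2.imwrite("pics/w0.png",f["image"]); print(f["tool_from_camera"],f["fovy"],f["cx"],f["cy"],f["dist"]); pickle.dump((s,f),open("w0.pkl","wb"))
E
```

```text
3.1 [468.48746353 293.03188924 252.15939379] [-1.45614542e+02 -1.69853358e-01  1.77511991e+02] [ 44.3  28.5  76.4 -23.1 100.8 -42.4] [ 0.23820341 -0.04149304 -0.53397238] 30.718206101979433
[[-4.60038407e-04 -9.57847769e-01 -2.87275894e-01  8.20962007e+01]
 [ 9.99999213e-01 -1.05295943e-04 -1.25029830e-03  1.22242528e+00]
 [ 1.16734645e-03 -2.87276243e-01  9.57847064e-01 -1.69952014e+02]
 [ 0.00000000e+00  0.00000000e+00  0.00000000e+00  1.00000000e+00]] 61.851831684527156 323.671820975443 194.30719506403474 [-0.04929803  0.          0.          0.          0.        ]
```

View pics/w0.png

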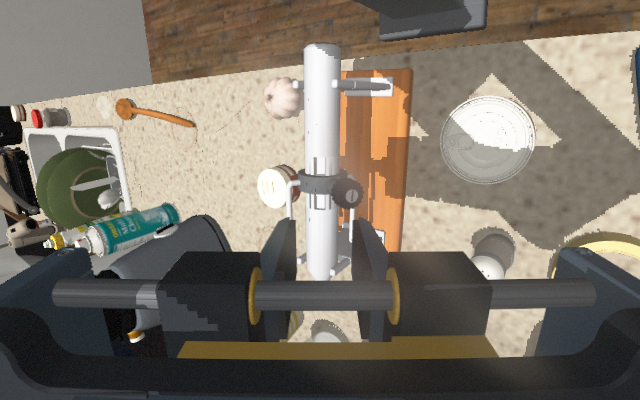

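The wrist view shows the knob at (347,193), the collar at (322,183), and the flat's outline just above the collar near (318,165). I'll zoom in.

```bash
cat >> h.py <<'E'
def fixw(s,f):
    """give a wrist frame world origin/rotation"""
    Rt=R.from_euler("xyz",s["ee_rot"],degrees=True); T=np.array(f["tool_from_camera"])
    f["origin"]=np.array(s["ee_pos"])+Rt.apply(T[:3,3]); f["rotation"]=(Rt*R.from_matrix(T[:3,:3])).as_euler("xyz",degrees=True); return f
E
python3 - <<'E'
from plan import *
import pickle
s,f=pickle.load(open("w0.pkl","rb")); fixw(s,f)
im=cv2.resize(f["image"][130:225,270:390],None,fx=6.25,fy=6.25,interpolation=cv2.INTER_CUBIC)
Rs=R.from_euler("z",-2.6,degrees=True); o=np.array([467.5,195.1,115])
def pt(x,a,r): return o+Rs.apply([x,r*np.sin(a),115-115+r*np.cos(a)])
for x in(-27,27,-9,9):
    print(x,[(round(a,1),((proj(f,pt(x,a,18))[0]-[270,130]+.5)*6.25).round(0)) for a in np.arange(-.8,1.0,.2)])
print("knob63",(proj(f,pt(0,1.03,63))[0]-[270,130]+.5)*6.25)
cv2.imwrite("pics/w0c.png",im)
E
```

```text
-27 [(np.float64(-0.8), array([204., 158.])), (np.float64(-0.6), array([209., 161.])), (np.float64(-0.4), array([218., 165.])), (np.float64(-0.2), array([231., 168.])), (np.float64(-0.0), array([248., 171.])), (np.float64(0.2), array([268., 173.])), (np.float64(0.4), array([289., 174.])), (np.float64(0.6), array([312., 175.])), (np.float64(0.8), array([335., 174.]))]
27 [(np.float64(-0.8), array([209., 474.])), (np.float64(-0.6), array([214., 480.])), (np.float64(-0.4), array([222., 486.])), (np.float64(-0.2), array([235., 492.])), (np.float64(-0.0), array([251., 497.])), (np.float64(0.2), array([270., 500.])), (np.float64(0.4), array([291., 502.])), (np.float64(0.6), array([313., 503.])), (np.float64(0.8), array([335., 502.]))]
-9 [(np.float64(-0.8), array([206., 266.])), (np.float64(-0.6), array([211., 271.])), (np.float64(-0.4), array([219., 275.])), (np.float64(-0.2), array([232., 279.])), (np.float64(-0.0), array([249., 283.])), (np.float64(0.2), array([268., 285.])), (np.float64(0.4), array([290., 287.])), (np.float64(0.6), array([313., 287.])), (np.float64(0.8), array([335., 287.]))]
9 [(np.float64(-0.8), array([208., 371.])), (np.float64(-0.6), array([212., 377.])), (np.float64(-0.4), array([221., 382.])), (np.float64(-0.2), array([234., 387.])), (np.float64(-0.0), array([250., 391.])), (np.float64(0.2), array([269., 394.])), (np.float64(0.4), array([290., 396.])), (np.float64(0.6), array([313., 397.])), (np.float64(0.8), array([335., 396.]))]
knob63 [495.25928056 414.92568449]
```

View pics/w0c.png

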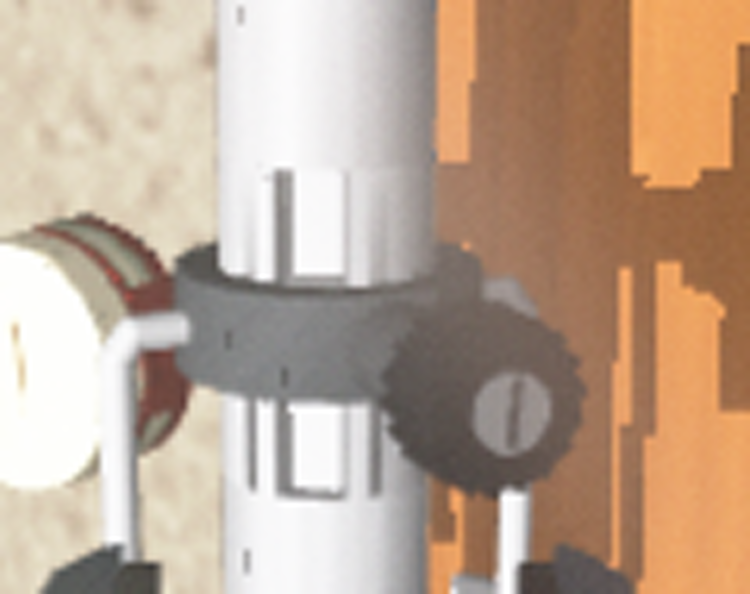

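The flat is plainly visible: its floor spans crop u 290–345 and the rod 219–437, so it faces about 0.46 rad left. The knob is at about 1.04 rad. The wrist view also puts the rod about 2 mm further to +y than my fit. Next I approach with the fingers straddling the knob.

```bash
sed -i 's/\[466.5,195.,115.\]),yaw=-2.9/[467.2,197.,115.]),yaw=-2.6/' plan.py
cat >> plan.py <<'E'
def show(*legs,hand=.39):
    p,r=cur()
    for (p1,r1),n in legs:
        for q in rows(p,r,p1,r1,n,hand): print([float(v) for v in q])
        print(); p,r=p1,r1
E
python3 - <<'E'
from plan import *
show((pose(1.04,115),8),(pose(1.04,37),8))
E
```

```text
[3.14, 0.0, 0.08, -0.5, 5.2, 7.8, 0.39]
[3.14, 0.0, 0.08, -0.5, 5.6, 7.5, 0.39]
[3.14, 0.0, 0.08, -0.5, 6.0, 7.1, 0.39]
[3.14, 0.0, 0.08, -0.5, 6.4, 6.8, 0.39]
[3.14, 0.0, 0.08, -0.5, 6.7, 6.4, 0.39]
[3.14, 0.0, 0.08, -0.5, 7.1, 6.1, 0.39]
[3.14, 0.0, 0.08, -0.5, 7.4, 5.7, 0.39]
[3.14, 0.0, 0.08, -0.5, 7.7, 5.3, 0.39]

[0.0, 0.0, 0.0, 0.0, 0.0, 9.8, 0.39]
[0.0, 0.0, 0.0, 0.0, 0.0, 9.8, 0.39]
[0.0, 0.0, 0.0, 0.0, 0.0, 9.8, 0.39]
[0.0, 0.0, 0.0, 0.0, 0.0, 9.8, 0.39]
[0.0, 0.0, 0.0, 0.0, 0.0, 9.8, 0.39]
[0.0, 0.0, 0.0, 0.0, 0.0, 9.8, 0.39]
[0.0, 0.0, 0.0, 0.0, 0.0, 9.8, 0.39]
[0.0, 0.0, 0.0, 0.0, 0.0, 9.8, 0.39]
```

>>> step_arm --pt "3.15 0 0.1 -0.5 5.2 7.8 0.39" --pt "3.15 0 0.1 -0.5 5.6 7.5 0.39" --pt "3.15 0 0.1 -0.5 6 7.1 0.39" --pt "3.15 0 0.1 -0.5 6.4 6.8 0.39" --pt "3.15 0 0.1 -0.5 6.7 6.4 0.39" --pt "3.15 0 0.1 -0.5 7.1 6.1 0.39" --pt "3.15 0 0.1 -0.5 7.4 5.7 0.39" --pt "3.15 0 0 -0.5 7.7 5.3 0.39"

```text
time_s: 4.15
ee_pos: [472.6, 291.1, 177.6]
ee_rot: [-120.4, 0.4, 176.9]
force: [0.6, -0.8, -0.1]
gripper_width: 35.7
gripper_force: 0.0
```

```bash
python3 - <<'E'
from plan import *
import pickle
s=state(); print(s["time_s"],s["ee_pos"],s["ee_rot"],s["qpos"].round(1),s["force"],s["gripper_width"])
f=grab_frame("wrist"); fixw(s,f); pickle.dump((s,f),open("w1.pkl","wb"))
im=f["image"][120:270,220:420]
im=cv2.resize(im,None,fx=4,fy=4,interpolation=cv2.INTER_CUBIC)
for r in (63,55):
    q=(proj(f,pose(1.04,r)[0])[0]-[220,120]+.5)*4; print(r,q)
    cv2.circle(im,tuple(int(v) for v in q),4,(0,0,255) if r==63 else (0,255,0),1)
cv2.imwrite("pics/w1.png",im)
show((pose(1.04,37),8))
E
```

```text
4.15 [472.57585247 291.08378341 177.57980292] [-120.36268148    0.37602595  176.90385192] [ 49.1  43.2  75.8 -34.5 110.4 -34.6] [ 0.60408888 -0.80489229 -0.092013  ] 35.71076682984006
63 [445.9779069  381.39704786]
55 [445.14383488 366.31095554]
[-0.03, -0.04, -0.05, 0.0, 0.5, 9.3, 0.39]
[-0.03, -0.04, -0.05, 0.0, 0.5, 9.3, 0.39]
[-0.03, -0.04, -0.05, 0.0, 0.5, 9.3, 0.39]
[-0.03, -0.04, -0.05, 0.0, 0.5, 9.3, 0.39]
[-0.03, -0.04, -0.05, 0.0, 0.5, 9.3, 0.39]
[-0.03, -0.04, -0.05, 0.1, 0.5, 9.3, 0.39]
[-0.03, -0.04, -0.05, 0.1, 0.5, 9.3, 0.39]
[-0.03, -0.04, -0.05, 0.1, 0.5, 9.3, 0.39]
```

View pics/w1.png

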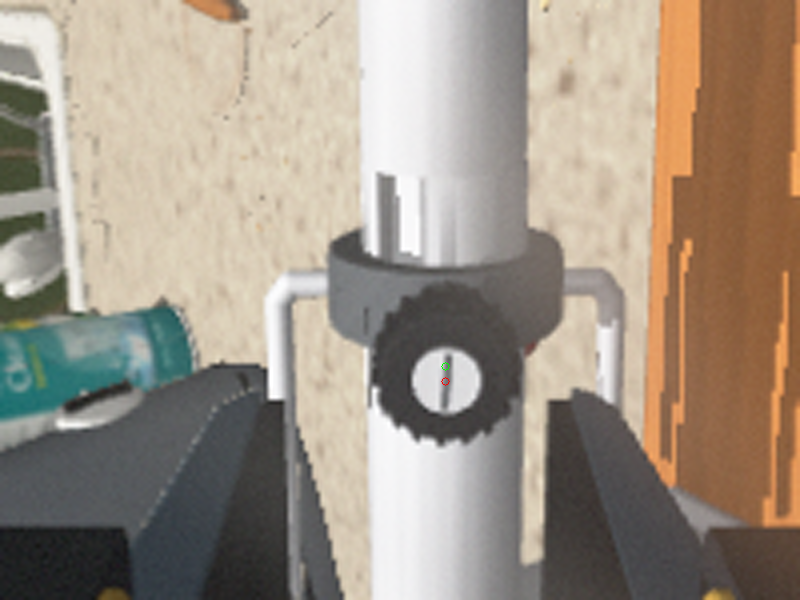

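The knob's face centre is at (447,380) and the prediction was (446,381), so the model holds. Moving in.

>>> step_arm --pt "0 0 0 0 0.5 9.3 0.39" --pt "0 0 0 0 0.5 9.3 0.39" --pt "0 0 0 0 0.5 9.3 0.39" --pt "0 0 0 0 0.5 9.3 0.39" --pt "0 0 0 0 0.5 9.3 0.39" --pt "0 0 0 0 0.5 9.3 0.39" --pt "0 0 0 0 0.5 9.3 0.39" --pt "0 0 0 0 0.5 9.3 0.39"

```text
time_s: 5.2
ee_pos: [469.4, 228.6, 136.6]
ee_rot: [-120.6, 0.4, 176.9]
force: [-1.0, -0.4, 0.1]
gripper_width: 35.7
gripper_force: 0.0
```

```bash
python3 - <<'E'
from plan import *
print(state()["force"].round(2), state()["ee_pos"],pose(1.04,37)[0])
p,r=cur()
for a in (.8,.6,.45):
    p1,r1=pose(a,37)
    d=(r.inv()*r1).as_rotvec()
    # arc steps: 4 rows per leg
    a0={.8:1.04,.6:.8,.45:.6}[a]
    n=8; pp,rr=p,r
    out=[]
    for i in range(n):
        q,rq=pose(a0+(a-a0)*(i+1)/n,37); q=q+(p-pose(a0,37)[0])*(1-(i+1)/n)
        out.append([float(v) for v in np.r_[np.degrees((rr.inv()*rq).as_rotvec()).round(2),rr.inv().apply(q-pp).round(2)]]); pp,rr=q,rq
    print(*out,sep="\n"); p,r=p1,r1
E
```

```text
[-0.97 -0.38  0.15] [469.41027261 228.57049386 136.62376269] [468.64748561 228.87610836 133.73014952]
[-1.56, -0.23, -0.58, 0.09, -0.78, 0.17]
[-1.72, -0.0, 0.0, 0.1, -0.79, 0.18]
[-1.72, 0.0, 0.0, 0.1, -0.79, 0.19]
[-1.72, -0.0, -0.0, 0.1, -0.8, 0.2]
[-1.72, -0.0, -0.0, 0.1, -0.8, 0.21]
[-1.72, -0.0, 0.0, 0.1, -0.81, 0.22]
[-1.72, -0.0, -0.0, 0.1, -0.81, 0.23]
[-1.72, 0.0, -0.0, 0.1, -0.82, 0.24]
[-1.43, -0.0, 0.0, 0.0, -0.92, 0.01]
[-1.43, 0.0, -0.0, 0.0, -0.92, 0.01]
[-1.43, -0.0, 0.0, -0.0, -0.92, 0.01]
[-1.43, -0.0, -0.0, -0.0, -0.92, 0.01]
[-1.43, -0.0, 0.0, 0.0, -0.92, 0.01]
[-1.43, -0.0, 0.0, -0.0, -0.92, 0.01]
[-1.43, -0.0, 0.0, 0.0, -0.92, 0.01]
[-1.43, -0.0, 0.0, -0.0, -0.92, 0.01]
[-1.07, -0.0, 0.0, 0.0, -0.69, 0.01]
[-1.07, -0.0, -0.0, -0.0, -0.69, 0.01]
[-1.07, -0.0, 0.0, 0.0, -0.69, 0.01]
[-1.07, -0.0, -0.0, -0.0, -0.69, 0.01]
[-1.07, 0.0, 0.0, 0.0, -0.69, 0.01]
[-1.07, -0.0, 0.0, 0.0, -0.69, 0.01]
[-1.07, -0.0, 0.0, -0.0, -0.69, 0.01]
[-1.07, 0.0, 0.0, -0.0, -0.69, 0.01]
```

>>> step_arm --pt "-1.7 0 0 0.1 -0.8 0.2 0.39" --pt "-1.7 0 0 0.1 -0.8 0.2 0.39" --pt "-1.7 0 0 0.1 -0.8 0.2 0.39" --pt "-1.7 0 0 0.1 -0.8 0.2 0.39" --pt "-1.7 0 0 0.1 -0.8 0.2 0.39" --pt "-1.7 0 0 0.1 -0.8 0.2 0.39" --pt "-1.7 0 0 0.1 -0.8 0.2 0.39" --pt "-1.7 0 0 0.1 -0.8 0.2 0.39"

```text
time_s: 6.2
ee_pos: [468.7, 224.4, 141.2]
ee_rot: [-134.3, 0.4, 176.9]
force: [1.5, 3.2, -1.3]
gripper_width: 36.0
gripper_force: 1.5
```

```bash
cat >> plan.py <<'E'
def rep():
    s=state(); p,r=cur(); Rs=R.from_euler("z",STAND["yaw"],degrees=True)
    v=Rs.inv().apply(p-STAND["o"]); z=Rs.inv().apply(-r.as_matrix()[:,2]); a=np.arctan2(z[1],z[2])
    v2=R.from_euler("x",a).apply(v); F=R.from_euler("x",a).apply(Rs.inv().apply(s["force"]))
    t=r.inv().apply(s["torque"])
    print("t",round(s["time_s"],2),"lean",a.round(3),"tcp dx,dt,r",v2.round(1),"F(x,tang+left,out)",F.round(1),"torque tool",t.round(2),"q6",s["qpos"][5].round(1),"w",round(s["gripper_width"],1),"gf",round(s["gripper_force"],1))
    return s
E
python3 -c "
from plan import *
rep()"
```

```text
t 6.2 lean 0.797 tcp dx,dt,r [ 0.2  0.4 37.9] F(x,tang+left,out) [1.4 3.2 1.4] torque tool [-1.05 -0.37  0.15] q6 -34.9 w 36.0 gf 1.5
```

>>> step_arm --pt "-1.43 0 0 0 -0.9 0 0.39" --pt "-1.43 0 0 0 -0.9 0 0.39" --pt "-1.43 0 0 0 -0.9 0 0.39" --pt "-1.43 0 0 0 -0.9 0 0.39" --pt "-1.43 0 0 0 -0.9 0 0.39" --pt "-1.43 0 0 0 -0.9 0 0.39" --pt "-1.43 0 0 0 -0.9 0 0.39" --pt "-1.43 0 0 0 -0.9 0 0.39"

```text
time_s: 7.2
ee_pos: [467.8, 218.6, 145.6]
ee_rot: [-145.7, 0.3, 176.9]
force: [-0.4, 1.5, -2.2]
gripper_width: 35.4
gripper_force: 1.2
```

>>> step_arm --pt "-1.1 0 0 0 -0.7 0 0.39" --pt "-1.1 0 0 0 -0.7 0 0.39" --pt "-1.1 0 0 0 -0.7 0 0.39" --pt "-1.1 0 0 0 -0.7 0 0.39" --pt "-1.1 0 0 0 -0.7 0 0.39" --pt "-1.1 0 0 0 -0.7 0 0.39" --pt "-1.1 0 0 0 -0.7 0 0.39" --pt "-1.1 0 0 0 -0.7 0 0.39"

```text
time_s: 8.2
ee_pos: [467.7, 213.9, 148.6]
ee_rot: [-154.5, 0.4, 176.9]
force: [-0.1, 0.7, -1.7]
gripper_width: 35.4
gripper_force: 0.5
```

```bash
python3 -c "
from plan import *
rep()"
```

```text
t 8.2 lean 0.445 tcp dx,dt,r [-0.2  0.8 37.6] F(x,tang+left,out) [-0.1  1.4 -1.2] torque tool [-0.51 -0.14  0.02] q6 -43.4 w 35.4 gf 0.5
```

>>> step_arm --pt "-0.7 0 0 0 -0.45 0 0.39" --pt "-0.7 0 0 0 -0.45 0 0.39" --pt "-0.7 0 0 0 -0.45 0 0.39" --pt "-0.7 0 0 0 -0.45 0 0.39" --pt "-0.7 0 0 0 -0.45 0 0.39" --pt "-0.7 0 0 0 -0.45 0 0.39" --pt "-0.7 0 0 0 -0.45 0 0.39" --pt "-0.7 0 0 0 -0.45 0 0.39"

```text
time_s: 9.2
ee_pos: [467.6, 210.5, 150.1]
ee_rot: [-160.1, 0.4, 176.9]
force: [0.5, 0.4, -0.7]
gripper_width: 35.6
gripper_force: 0.4
```

```bash
python3 -c "
from plan import *
rep()"
```

```text
t 9.2 lean 0.348 tcp dx,dt,r [-0.2  0.7 37.6] F(x,tang+left,out) [ 0.5  0.6 -0.6] torque tool [-0.44 -0.21  0.07] q6 -46.9 w 35.6 gf 0.4
```

>>> step_arm --pt "-0.7 0 0 0 -0.45 0 0.39" --pt "-0.7 0 0 0 -0.45 0 0.39" --pt "-0.7 0 0 0 -0.45 0 0.39" --pt "-0.7 0 0 0 -0.45 0 0.39" --pt "0 0 0 0 0 0 0.39" --pt "0 0 0 0 0 0 0.39" --pt "0 0 0 0 0 0 0.39" --pt "0 0 0 0 0 0 0.39"

```text
time_s: 10.2
ee_pos: [467.3, 208.7, 150.7]
ee_rot: [-162.8, 0.4, 176.9]
force: [-0.0, -0.3, -0.3]
gripper_width: 35.3
gripper_force: 0.0
```

```bash
python3 -c "
from plan import *
rep()"
```

```text
t 10.2 lean 0.3 tcp dx,dt,r [-0.4  0.7 37.5] F(x,tang+left,out) [-0.  -0.1 -0.4] torque tool [-0.23 -0.19  0.07] q6 -48.8 w 35.3 gf 0.0
```

>>> step_arm --pt "-0.7 0 0 0 -0.45 0 0.39" --pt "-0.7 0 0 0 -0.45 0 0.39" --pt "-0.7 0 0 0 -0.45 0 0.39" --pt "-0.7 0 0 0 -0.45 0 0.39" --pt "0 0 0 0 0 0 0.39" --pt "0 0 0 0 0 0 0.39" --pt "0 0 0 0 0 0 0.39" --pt "0 0 0 0 0 0 0.39"

```text
time_s: 11.2
ee_pos: [467.4, 207.1, 151.2]
ee_rot: [-165.6, 0.4, 176.9]
force: [0.1, -0.5, -0.3]
gripper_width: 35.6
gripper_force: 0.0
```

```bash
python3 -c "
from plan import *
rep()"
```

```text
t 11.2 lean 0.251 tcp dx,dt,r [-0.3  0.8 37.6] F(x,tang+left,out) [ 0.1 -0.4 -0.5] torque tool [-0.26 -0.08  0.06] q6 -50.9 w 35.6 gf 0.0
```

>>> step_arm --pt "-0.7 0 0 0 -0.45 0 0.39" --pt "-0.7 0 0 0 -0.45 0 0.39" --pt "-0.7 0 0 0 -0.45 0 0.39" --pt "-0.7 0 0 0 -0.45 0 0.39" --pt "0 0 0 0 0 0 0.39" --pt "0 0 0 0 0 0 0.39" --pt "0 0 0 0 0 0 0.39" --pt "0 0 0 0 0 0 0.39"

```text
time_s: 12.2
ee_pos: [467.3, 205.3, 151.7]
ee_rot: [-168.4, 0.4, 176.9]
force: [0.3, 0.8, -0.6]
gripper_width: 35.8
gripper_force: 0.6
```

```bash
python3 -c "
from plan import *
rep()"
```

```text
t 12.2 lean 0.202 tcp dx,dt,r [-0.3  0.8 37.6] F(x,tang+left,out) [ 0.2  0.9 -0.4] torque tool [-0.37 -0.21  0.05] q6 -53.2 w 35.8 gf 0.6
```

>>> step_arm --pt "-0.7 0 0 0 -0.45 0 0.39" --pt "-0.7 0 0 0 -0.45 0 0.39" --pt "-0.7 0 0 0 -0.45 0 0.39" --pt "0 0 0 0 0 0 0.39" --pt "0 0 0 0 0 0 0.39" --pt "0 0 0 0 0 0 0.39" --pt "0 0 0 0 0 0 0.39" --pt "0 0 0 0 0 0 0.39"

```text
time_s: 13.2
ee_pos: [467.2, 204.2, 151.8]
ee_rot: [-170.5, 0.4, 176.9]
force: [1.0, 4.7, -3.1]
gripper_width: 35.6
gripper_force: 2.4
```

```bash
python3 -c "
from plan import *
import pickle
s=rep()
f=fixw(s,grab_frame('wrist')); pickle.dump((s,f),open('w2.pkl','wb'))
im=cv2.resize(f['image'][120:270,220:420],None,fx=4,fy=4,interpolation=cv2.INTER_CUBIC)
cv2.imwrite('pics/w2.png',im)
for a in(.2,.25,.3,.35,.4,.46): print(a,((proj(f,pose(a,63)[0])[0]-[220,120]+.5)*4).round())
"
```

```text
t 13.2 lean 0.165 tcp dx,dt,r [-0.3  1.  37.5] F(x,tang+left,out) [ 0.8  5.2 -2.3] torque tool [-0.99 -0.23  0.01] q6 -55.1 w 35.6 gf 2.4
0.2 [422. 609.]
0.25 [448. 608.]
0.3 [473. 606.]
0.35 [499. 604.]
0.4 [523. 601.]
0.46 [552. 597.]
```

View pics/w2.png

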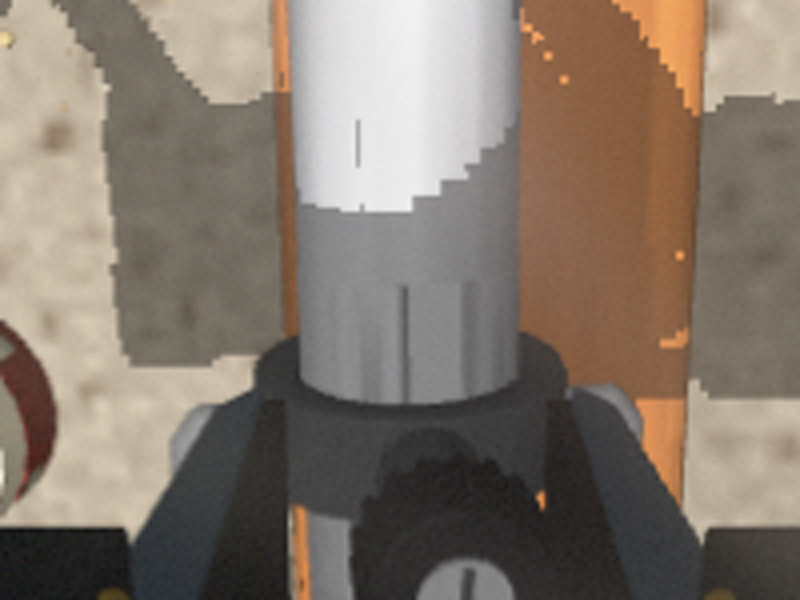

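Force rose to 5 N at fork ≈ 0.287 rad, so the nose is in the flat and against its far shoulder. The picture agrees: knob face at u≈467, flat floor at u 408–465. The flat's middle is therefore ≈ 0.44 rad, so I'll swing back there and grip gently.

>>> step_arm --pt "1.97 0 0 0.1 1.2 0 0.39" --pt "1.97 0 0 0 1.2 0 0.39" --pt "1.97 0 0 0 1.2 0 0.39" --pt "1.97 0 0 0 1.2 0 0.39" --pt "1.97 0 0 0 1.2 0 0.39" --pt "1.97 0 0 0 1.2 0 0.39" --pt "1.97 0 0 0 1.2 0 0.39" --pt "1.97 0 0 0 1.2 0 0.39"

```text
time_s: 14.25
ee_pos: [467.6, 213.1, 149.1]
ee_rot: [-154.6, 0.4, 176.9]
force: [-0.3, -0.7, -0.2]
gripper_width: 35.5
gripper_force: 0.2
```

```bash
python3 -c "
from plan import *
rep()"
```

```text
t 14.25 lean 0.443 tcp dx,dt,r [-0.4 -0.1 37.7] F(x,tang+left,out) [-0.3 -0.6 -0.5] torque tool [-0.31 -0.1   0.06] q6 -43.5 w 35.5 gf 0.2
```

>>> step_arm --pt "0 0 0 0 0 0 0.3" --pt "0 0 0 0 0 0 0.2" --pt "0 0 0 0 0 0 0.2" --pt "0 0 0 0 0 0 0.2" --pt "0 0 0 0 0 0 0.2" --pt "0 0 0 0 0 0 0.2" --pt "0 0 0 0 0 0 0.2" --pt "0 0 0 0 0 0 0.2" --force 6

```text
time_s: 15.25
ee_pos: [467.6, 213.1, 149.2]
ee_rot: [-154.7, 0.4, 176.9]
force: [0.6, -0.2, -1.7]
gripper_width: 24.6
gripper_force: 6.0
```

```bash
python3 -c "
from plan import *
rep()"
```

```text
t 15.25 lean 0.441 tcp dx,dt,r [-0.4  0.  37.8] F(x,tang+left,out) [ 0.7  0.5 -1.6] torque tool [-0.47 -0.07  0.04] q6 -43.6 w 24.6 gf 6.0
```

>>> step_arm --pt "0 0 0 0 0 0 0.2" --pt "0 0 0 0 0 0 0.2" --pt "0 0 2 0 0 0 0.2" --pt "0 0 4 0 0 0 0.2" --pt "0 0 4 0 0 0 0.2" --pt "0 0 4 0 0 0 0.2" --pt "0 0 4 0 0 0 0.2" --pt "0 0 2 0 0 0 0.2" --force 30

```text
time_s: 16.25
ee_pos: [467.6, 213.3, 149.1]
ee_rot: [-156.2, 8.8, 158.6]
force: [-0.6, -0.3, -1.2]
gripper_width: 24.1
gripper_force: 30.0
```

```bash
python3 -c "
from plan import *
rep()"
```

```text
t 16.25 lean 0.44 tcp dx,dt,r [-0.3  0.2 37.8] F(x,tang+left,out) [-0.6  0.2 -1.2] torque tool [-0.52  0.11 -0.13] q6 -23.5 w 24.1 gf 30.0
```

>>> step_arm --pt "0 0 3 0 0 0 0.2" --pt "0 0 3 0 0 0 0.2" --pt "0 0 3 0 0 0 0.2" --pt "0 0 3 0 0 0 0.2" --pt "0 0 3 0 0 0 0.2" --pt "0 0 2 0 0 0 0.2" --pt "0 0 2 0 0 0 0.2" --pt "0 0 1 0 0 0 0.2"

```text
time_s: 17.25
ee_pos: [467.8, 213.4, 149.1]
ee_rot: [-160.4, 16.2, 139.6]
force: [-0.0, 0.7, -2.5]
gripper_width: 23.8
gripper_force: 30.0
```

```bash
python3 -c "
from plan import *
rep()"
```

```text
t 17.25 lean 0.44 tcp dx,dt,r [-0.2  0.3 37.8] F(x,tang+left,out) [-0.   1.7 -1.9] torque tool [-0.7   0.23 -0.1 ] q6 -3.5 w 23.8 gf 30.0
```

Torque stays at running level past 0.7 rad, so the nose is on the flat. Continuing.

>>> step_arm --pt "0 0 4 0 0 0 0.2" --pt "0 0 4 0 0 0 0.2" --pt "0 0 4 0 0 0 0.2" --pt "0 0 4 0 0 0 0.2" --pt "0 0 4 0 0 0 0.2" --pt "0 0 4 0 0 0 0.2" --pt "0 0 4 0 0 0 0.2" --pt "0 0 2 0 0 0 0.2"

```text
time_s: 18.25
ee_pos: [468.1, 213.4, 149.2]
ee_rot: [-171.3, 23.8, 108.6]
force: [1.5, 0.9, -2.9]
gripper_width: 24.1
gripper_force: 30.0
```

```bash
python3 -c "
from plan import *
rep()"
```

```text
t 18.25 lean 0.44 tcp dx,dt,r [ 0.1  0.3 37.9] F(x,tang+left,out) [ 1.5  2.1 -2.2] torque tool [-0.66  0.45 -0.19] q6 26.5 w 24.1 gf 30.0
```

>>> step_arm --pt "0 0 4 0 0 0 0.2" --pt "0 0 4 0 0 0 0.2" --pt "0 0 4 0 0 0 0.2" --pt "0 0 4 0 0 0 0.2" --pt "0 0 4 0 0 0 0.2" --pt "0 0 2 0 0 0 0.2" --pt "0 0 2 0 0 0 0.2" --pt "0 0 1 0 0 0 0.2"

```text
time_s: 19.25
ee_pos: [468.3, 213.3, 149.2]
ee_rot: [177.1, 25.1, 81.1]
force: [5.8, -0.4, -3.9]
gripper_width: 24.0
gripper_force: 30.0
```

```bash
python3 -c "
from plan import *
rep()"
```

```text
t 19.25 lean 0.44 tcp dx,dt,r [ 0.4  0.1 37.9] F(x,tang+left,out) [ 5.8  1.5 -3.6] torque tool [-0.86  0.75 -0.13] q6 51.4 w 24.0 gf 30.0
```

>>> step_arm --pt "0 0 2 0 0.4 0 0.2" --pt "0 0 2 0 0.3 0 0.2" --pt "0 0 2 0 0.2 0 0.2" --pt "0 0 2 0 0 0 0.2" --pt "0 0 1 0 0 0 0.2" --pt "0 0 1 0 0 0 0.2" --pt "0 0 0 0 0 0 0.2" --pt "0 0 0 0 0 0 0.2"

```text
time_s: 20.25
ee_pos: [468.4, 213.1, 149.2]
ee_rot: [172.7, 24.2, 70.2]
force: [4.0, 0.8, -2.9]
gripper_width: 24.2
gripper_force: 30.0
```

```bash
python3 -c "
from plan import *
rep()"
```

```text
t 20.25 lean 0.441 tcp dx,dt,r [ 0.5 -0.  37.8] F(x,tang+left,out) [ 4.   2.2 -2.2] torque tool [-0.36  0.92 -0.12] q6 61.3 w 24.2 gf 30.0
```

>>> step_arm --pt "0 0 2 0 0 0 0.2" --pt "0 0 2 0 0 0 0.2" --pt "0 0 2 0 0 0 0.2" --pt "0 0 1 0 0 0 0.2" --pt "0 0 1 0 0 0 0.2" --pt "0 0 0 0 0 0 0.2" --pt "0 0 0 0 0 0 0.2" --pt "0 0 0 0 0 0 0.2"

```text
time_s: 21.25
ee_pos: [468.5, 213.0, 149.3]
ee_rot: [169.2, 23.0, 61.6]
force: [3.8, 0.9, -2.5]
gripper_width: 24.2
gripper_force: 30.0
```

```bash
python3 -c "
from plan import *
rep()"
```

```text
t 21.25 lean 0.441 tcp dx,dt,r [ 0.6 -0.1 37.8] F(x,tang+left,out) [ 3.7  2.1 -1.8] torque tool [-0.33  0.88 -0.17] q6 69.3 w 24.2 gf 30.0
```

```bash
cat >> plan.py <<'E'
def tq(n=6):
    v=[]
    for _ in range(n):
        s=state(); v.append(R.from_euler("xyz",s["ee_rot"],degrees=True).inv().apply(s["torque"])[2]); grab_frame("wrist")
    print("tz mean",np.mean(v).round(3),"sd",np.std(v).round(3))
E
python3 -c "
from plan import *
tq();rep()"
```

```text
tz mean -0.132 sd 0.023
t 21.55 lean 0.441 tcp dx,dt,r [ 0.6 -0.1 37.8] F(x,tang+left,out) [ 2.9  2.5 -0.9] torque tool [-0.26  0.85 -0.15] q6 69.3 w 24.4 gf 30.0
```

>>> step_arm --pt "0 0 2 0 0 0 0.2" --pt "0 0 2 0 0 0 0.2" --pt "0 0 2 0 0 0 0.2" --pt "0 0 1 0 0 0 0.2" --pt "0 0 1 0 0 0 0.2" --pt "0 0 0 0 0 0 0.2" --pt "0 0 0 0 0 0 0.2" --pt "0 0 0 0 0 0 0.2"

```text
time_s: 22.55
ee_pos: [468.6, 213.0, 149.3]
ee_rot: [166.0, 21.2, 53.2]
force: [4.8, 1.1, 0.1]
gripper_width: 24.2
gripper_force: 30.0
```

```bash
python3 -c "
from plan import *
tq();rep()"
```

```text
tz mean -0.196 sd 0.029
t 22.85 lean 0.441 tcp dx,dt,r [ 0.7 -0.  37.9] F(x,tang+left,out) [4.2 0.6 0.3] torque tool [-0.38  0.85 -0.18] q6 77.3 w 23.9 gf 30.0
```

>>> step_arm --pt "0 0 2 0 0 0 0.2" --pt "0 0 2 0 0 0 0.2" --pt "0 0 2 0 0 0 0.2" --pt "0 0 1 0 0 0 0.2" --pt "0 0 1 0 0 0 0.2" --pt "0 0 0 0 0 0 0.2" --pt "0 0 0 0 0 0 0.2" --pt "0 0 0 0 0 0 0.2"

```text
time_s: 23.85
ee_pos: [468.7, 213.1, 149.4]
ee_rot: [163.1, 19.1, 44.9]
force: [3.7, 0.9, 0.8]
gripper_width: 24.3
gripper_force: 30.0
```

```bash
python3 -c "
from plan import *
tq(10);rep()"
```

```text
tz mean -0.245 sd 0.056
t 24.35 lean 0.441 tcp dx,dt,r [ 0.7 -0.  37.9] F(x,tang+left,out) [5.5 1.  1. ] torque tool [-0.3   0.94 -0.2 ] q6 85.4 w 24.3 gf 30.0
```

>>> step_arm --pt "0 0 1.5 0 0 0 0.2" --pt "0 0 1.5 0 0 0 0.2" --pt "0 0 0 0 0 0 0.2" --pt "0 0 0 0 0 0 0.2" --pt "0 0 0 0 0 0 0.2" --pt "0 0 0 0 0 0 0.2" --pt "0 0 0 0 0 0 0.2" --pt "0 0 0 0 0 0 0.2"

```text
time_s: 25.35
ee_pos: [468.7, 213.1, 149.3]
ee_rot: [162.2, 18.2, 41.9]
force: [4.8, 0.7, 1.5]
gripper_width: 24.1
gripper_force: 30.0
```

```bash
python3 -c "
from plan import *
tq(10);rep()"
```

```text
tz mean -0.261 sd 0.022
t 25.85 lean 0.441 tcp dx,dt,r [ 0.8 -0.  37.9] F(x,tang+left,out) [4.8 1.6 1.6] torque tool [-0.28  0.97 -0.27] q6 88.4 w 23.7 gf 30.0
```

Torque is about 0.13 N m above running, roughly 37 N on the nose. Releasing and backing straight out.

>>> step_arm --pt "0 0 0 0 0 0 0.3" --pt "0 0 0 0 0 0 0.4" --pt "0 0 0 0 0 0 0.45" --pt "0 0 0 0 0 0 0.45" --pt "0 0 0 0 0 -10 0.45" --pt "0 0 0 0 0 -15 0.45" --pt "0 0 0 0 0 -20 0.45" --pt "0 0 0 0 0 -25 0.45"

```text
time_s: 26.85
ee_pos: [469.7, 243.5, 214.0]
ee_rot: [162.2, 18.2, 41.9]
force: [0.8, 0.6, 0.3]
gripper_width: 40.9
gripper_force: 0.0
```

>>> step_arm --pt "0 0 0 0 0 -25 0.45" --pt "0 0 0 0 0 -20 0.45" --pt "0 0 0 0 0 -10 0.45" --pt "0 0 0 0 0 0 0.45" --pt "0 0 0 0 0 0 0.45" --pt "0 0 0 0 0 0 0.45" --pt "0 0 0 0 0 0 0.45" --pt "0 0 0 0 0 0 0.45"

```text
time_s: 27.85
ee_pos: [470.6, 266.2, 262.1]
ee_rot: [162.2, 18.2, 41.9]
force: [-0.2, 0.5, -0.2]
gripper_width: 41.0
gripper_force: 0.0
```

```bash
python3 -c "
from plan import *
s=rep(); f=fixw(s,grab_frame('wrist'))
cv2.imwrite('pics/end.png',f['image'])
for a in(.3,.44,.6): print(a,proj(f,pose(a,63)[0])[0].round())
"
```

```text
t 27.85 lean 0.441 tcp dx,dt,r [ 2.000e-01 -1.000e-01  1.626e+02] F(x,tang+left,out) [-0.2  0.6 -0. ] torque tool [0.17 0.21 0.04] q6 86.4 w 41.0 gf 0.0
0.3 [331. 203.]
0.44 [324. 196.]
0.6 [316. 187.]
```

View pics/end.png

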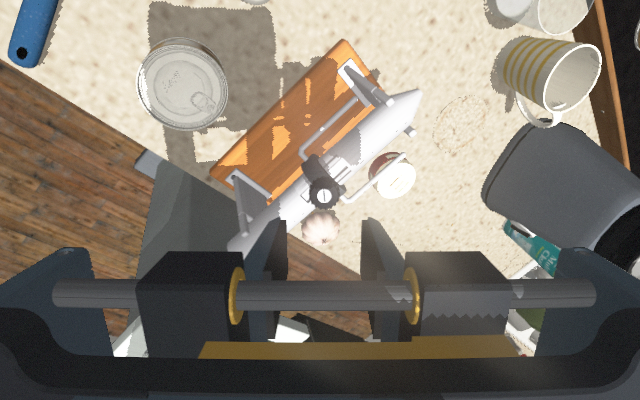

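The end picture shows the knob at (324,196), exactly where 0.44 rad puts it. The tool is clear and the tin, garlic and pot look undisturbed. Handing in.

```bash
python3 -c "
from workcell import *
print(job_done())"
```

```text
the job is handed in; nothing more can be done
None
```

The job is handed in, but no verdict came back: the thumbscrew sits in the milled flat (fork about 0.44 rad left of up), turned in about 2.3 rad to an estimated 37–46 N on the nose, and the gripper is clear. No bystander was touched as far as I could see, though the salt mill wasn't in the final picture.

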